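# Clear the griddle's grease tray into the pot-wash basket

## Robot

A 7-joint arm with a two-finger parallel gripper is mounted at the origin on the work surface. World frame = base frame: x ahead of the robot, y to its left, z up, the work surface at z = 0. Lengths are in m, angles in rad, forces in N, time in s.
With the tool pointing down it reaches from about 0.425 to 0.95 m from the base axis. Payload 4.7 kg.
Tool frame: the origin (TCP) lies between the finger pads; the fingertips stand bot.finger_overhang ahead of it and the grasp point (between the pads) lies 6 mm ahead of it (bot.finger_overhang is the distance from the TCP to the fingertips, in m); z points along the fingers, y is the line along which they close (so a half turn about z gives the same grasp; the last joint's range is limited). The gripper opens to 85 mm and grips with 20 to 120 N. Pads are 22 mm wide; open, the fingers measure 114 mm over their backs; the gripper's body (76 mm by 85 mm) begins 54 mm behind the grasp point. The pads swing forward as they close: fully open they stand 13 mm farther back than shut.
Start: joints at [1.264, 0.469, -0.049, 1.532, 0.024, 1.141, -0.082], TCP at [0.185, -0.649, 0.256] pointing down, gripper open.
Joint ranges: [-2.59, 2.59], [-0.33, 1.99], [-1.39, 1.29], [0.1, 2.45], [-1.04, 4.18], [0.21, 1.99], [-2.66, 2.66]. Speed limits (rad/s): [2.57, 2.57, 3.14, 3.14, 3.14, 3.14, 3.14].

## Interface

Orientations are given as a unit quaternion [w, x, y, z].
In Python, from plant import sensors, read_camera, ticket, bot gives the robot as it stands.
- The arm moves only by the tool step_arm, never from a script. Its argument "plan" is a list of rows, each a list of 7 numbers: the opening, from -1 (shut) to 1 (fully open), then the shift along the tool's x, y, z in m, then the turn, a rotation vector about the tool's x, y, z in rad. A call has 1 to 12 rows; each row shifts and turns the commanded pose from where the row before left it, along the tool's axes as they then stand; what a row does not reach is not made up. A row lasts 1/10 s, in which the tool goes at most 50 mm and 8.59 degrees, less where a joint would pass 70% of its speed; a pose out of reach is approached as far as the arm can. A call with a gripper value outside its range is refused whole. The fingers move at their own pace and stop on an object; the grip force is fixed at half the most. Time passes only in rows, so rows that do not move let the fingers close. It gives the time, the measured TCP pose, the force, the opening and the grip force at its end, in the units of the state.
- sensors.observe(): the state, without advancing time (a new reading comes with each control period).
- read_camera(name): name is "scene" or "side" or "wrist"; returns a dict with "img" (420x560x3 uint8, blue, green, red), "fx", "fy", "cx", "cy" (pixels), "origin" and "attitude" of the camera in the world; the wrist camera has in their place "T_tool_cam" (4x4, takes a point from camera to tool coordinates, whose origin is the TCP and whose axes are the flange's). Camera axes: x right, y up, looking along -z (the intrinsics and any distortion apply to the point x, -y, -z); pixel columns grow to the right and rows downward; lengths in m; the calibration is good to about 2 mm. A picture is of the moment at which its call begins: read the wrist's pose just before it. There is no depth.
- ticket.sign_off(): hands the job in; it is judged then, once.
The state is a dict: "time_s": time; "joint_positions": joint angles; "qvel": joint speeds; "joint_efforts": joint torques, N m; "position": TCP position; "orientation": TCP orientation; "contact_force": force on the tool from outside, world axes, zero at the start; "moment": the same for the moment, N m; "grip_width": finger opening in m; "finger_force": force on a finger pad.
Only numpy, scipy, OpenCV 4.12 (cv2) and the standard library are available. Lean on these libraries where they do the work, as an engineer would, in place of code of your own. Each camera call takes 0.05 s, during which the arm holds its last target. There are 200 camera calls.

## Task

The griddle is being closed down: draw its grease tray out by the wire pull until it stands clear on the counter, and let go. Then take the tray by its long sides - it would hang crooked by the pull - and carry it level into the wire pot-wash basket, lowering it gently onto the basket's floor beside the white dish, with the burnt crusts still in it. Leave the shaker, sauce bottle and scraper where they are.

Things in the scene. Friction and masses are not known exactly. Their poses are not given: they have to be found in the camera images.
- griddle: Stainless countertop griddle, fixed, 400 deep (its x), 340 wide (its y), 255 high, on 60 mm legs. Origin: on the counter under its centre; x points from its front to its back. Front face: the plane x = -200, with two knobs (y = +-105, 128 up) standing 21 off it. The tray slides towards -x between two rails 72 apart (x = -195 to +5, y = 0 midway); the underside is 60 above the counter.
- tray: Grease tray of plain sheet steel, open on top, loose, on the counter between the griddle's rails, parallel to its x axis, front end sticking out 20 to 50. 200 long (its x), 60 wide (its y), 40 high, walls 3, 0.3 to 0.6 kg; slides with 2 to 7 N of friction. Origin: centre of its underside; x points from pull end to back end, z up. Clear of the griddle when the origin is beyond x = -300 in the griddle's frame.
- tray_pull (a point): Middle of the tray's wire pull: a fixed loop of 9 mm round bar in front of the tray, its cross bar 54 mm long, parallel to the tray's y axis, 33 mm above the counter and 50 mm in front of the tray's front wall (at x = -150 mm in the tray's frame). Axes as the tray's.
- crust_a: Burnt crust, dark brown, 34 x 24 x 13 mm, 14 g, lying loose in the tray. Origin: centre of its underside.
- crust_b: Burnt crust, dark brown, 42 x 20 x 16 mm, 18 g, lying loose in the tray. Origin: centre of its underside.
- basket: Pot-wash basket of plain steel wire, open on top, fixed, inside 360 (its x) by 280 (its y), rim 100 mm above the counter, walls 4 thick. Origin: on the counter under its centre. The white dish stands in its +y half; the -y half is free.
- basket_floor (a point): Centre of the basket's wire floor, on top of the wires, 14 mm above the counter. Axes as the basket's.
- dish: White ceramic bowl, 92 mm across and 45 high, standing loose in the basket. Origin: centre of its underside.
- shaker: Aluminium shaker, 54 mm across and 98 high, a bystander on the counter. Origin: centre of its underside.
- sauce: Amber glass sauce bottle, 58 mm across and 170 high, a bystander. Origin: centre of its underside.
- scraper: Griddle scraper with a wooden handle, 239 long, 85 wide at the blade, lying flat on the griddle's plate (205 mm above the counter), a bystander. Origin: on its underside near the middle; x points from handle to blade.
Mind the look-alikes: they are no part of the job. Of the things like the dish, leave any that is black or pink; of the rest the smaller one is meant.

How it is judged:
On the way, in this order (a step that is already met when the one before it is completed fails the run):
1. the tray is drawn wholly out of the griddle, stands flat on the counter and is let go, the crusts in it (x of tray in the frame of griddle below -0.3 m and height (world z) of tray below 0.006 m and angle between tray's own z axis and vertical below 0.06 rad and linear speed of tray below 0.02 m/s and contact force between the fingers and tray below 0.2 N and x of crust_a in the frame of tray between -0.098 and 0.098 m and y of crust_a in the frame of tray between -0.03 and 0.03 m and z of crust_a in the frame of tray between -0.003 and 0.04 m and x of crust_b in the frame of tray between -0.098 and 0.098 m and y of crust_b in the frame of tray between -0.03 and 0.03 m and z of crust_b in the frame of tray between -0.003 and 0.04 m), for 0.2 s.
2. the tray, held between its ends and not by the pull, is lifted level more than 40 mm off the counter (height (world z) of tray above 0.04 m and angle between tray's own z axis and vertical below 0.2 rad and contact force between the fingers and tray above 1 N and x of the grasp point in the frame of tray between -0.09 and 0.09 m), for 0.2 s.
At the end, for the whole second after the job is handed in: The tray stands flat (within 5 degrees) on the basket's wire floor (within 8 mm), inside the basket beside the dish, which still stands in it; both crusts lie in the tray; the tray is released and at rest; shaker, sauce bottle and scraper are within 30 mm of where they were (x of tray in the frame of basket between -0.1 and 0.1 m and y of tray in the frame of basket between -0.12 and 0.12 m and z of tray in the frame of basket_floor below 0.008 m and angle between tray's own z axis and vertical below 0.08 rad and linear speed of tray below 0.02 m/s and contact force between the fingers and tray below 0.1 N and angle between dish's own z axis and vertical below 0.3 rad and z of dish in the frame of basket below 0.03 m and x of crust_a in the frame of tray between -0.098 and 0.098 m and y of crust_a in the frame of tray between -0.03 and 0.03 m and z of crust_a in the frame of tray between -0.003 and 0.04 m and x of crust_b in the frame of tray between -0.098 and 0.098 m and y of crust_b in the frame of tray between -0.03 and 0.03 m and z of crust_b in the frame of tray between -0.003 and 0.04 m and distance of each of shaker, sauce, scraper from where it was at the start of the episode below 0.03 m); the robot touches nothing.
It fails at once if the tray is tipped more than 20 degrees (angle between tray's own z axis and vertical above 0.35 rad).
It fails at once if a crust falls out of the tray onto the counter or into the basket (not (x of crust_a in the frame of tray between -0.098 and 0.098 m and y of crust_a in the frame of tray between -0.03 and 0.03 m and z of crust_a in the frame of tray between -0.003 and 0.04 m) or not (x of crust_b in the frame of tray between -0.098 and 0.098 m and y of crust_b in the frame of tray between -0.03 and 0.03 m and z of crust_b in the frame of tray between -0.003 and 0.04 m)).
It fails at once if the tray is dropped or thrown into the basket (faster than 0.6 m/s below its rim) (horizontal distance between tray and basket below 0.2 m and height (world z) of tray below 0.1 m and linear speed of tray above 0.6 m/s).
It fails at once if a bystander is knocked away by more than 30 mm (distance of any of shaker, sauce, scraper from where it was at the start of the episode above 0.03 m).
It also fails if it takes over 58 s, if anything falls off the work surface, if the arm or the gripper's body presses on something with over 40 N, if the wrist force passes 120 N, or if a joint passes its speed limit or range.

## Working session

There is one attempt and no reset: what is moved stays moved. The work goes in short steps, Python scripts to look and compute and a tool call to move; the robot and the scene stay as the last step left them, time stands still between calls to the robot, and variables do not carry over. Pictures are saved under pics/ and viewed, at most 11 in all, crops included, and the job is handed in when it is done.

Besides the shell and the picture viewer there is one more tool, called after "Call:" by a JSON object that holds its "fn" and its "kwargs", one argument or row to a line. step_arm: Moves the arm, as the interface text tells. Its arguments: {"type":"object","properties":{"plan":{"type":"array","items":{"type":"array","items":{"type":"number"}}}},"required":["plan"]}

```bash
ls; mkdir -p pics
cat > h.py <<'E'
import numpy as np, cv2
from plant import sensors, read_camera, ticket, bot
from scipy.spatial.transform import Rotation as R
def rot(q):
    q=np.array(q,float)
    return q if q.shape==(3,3) else R.from_quat(np.r_[q[1:],q[0]]).as_matrix()
def cam(n):
    s=sensors.observe(); c=read_camera(n)
    if n=="wrist":
        T=np.eye(4);T[:3,:3]=rot(s["orientation"]);T[:3,3]=s["position"];T=T@np.array(c["T_tool_cam"])
        c["o"],c["A"]=T[:3,3],T[:3,:3]
    else: c["o"],c["A"]=np.array(c["origin"]),rot(c["attitude"])
    return c
def ray(c,u,v,z):
    d=c["A"]@np.array([(u-c["cx"])/c["fx"],-(v-c["cy"])/c["fy"],-1.])
    return c["o"]+d*(z-c["o"][2])/d[2]
def proj(c,p):
    q=c["A"].T@(np.array(p)-c["o"]); return c["cx"]+c["fx"]*q[0]/-q[2], c["cy"]-c["fy"]*q[1]/-q[2]
E
python3 - <<'E'
from h import *
for n in("scene","side"):
    c=cam(n);cv2.imwrite(f"pics/{n}0.png",c["img"]);print({k:v for k,v in c.items() if k!="img"})
print(sensors.observe(),bot.finger_overhang)
E
```

```text
pics
{'fx': 516.541918471476, 'fy': 516.541918471476, 'cx': 280.8367522412464, 'cy': 218.40894624588182, 'origin': array([1.4487548 , 0.58573605, 1.3361747 ]), 'attitude': array([0.46857459, 0.18379627, 0.31539944, 0.80447497]), 'o': array([1.4487548 , 0.58573605, 1.3361747 ]), 'A': array([[-4.93313571e-01, -6.37974571e-01,  5.91295330e-01],
       [ 8.69851539e-01, -3.61922091e-01,  3.35217393e-01],
       [ 1.42669694e-04,  6.79706442e-01,  7.33484241e-01]])}
{'fx': 449.4127574048555, 'fy': 449.4127574048555, 'cx': 275.54537668009056, 'cy': 208.12641556722986, 'origin': array([-0.08044277,  0.67569571,  1.11629167]), 'attitude': array([-0.32355675, -0.12475142,  0.32799261,  0.87873145]), 'o': array([-0.08044277,  0.67569571,  1.11629167]), 'A': array([[-0.75949622,  0.4868039 , -0.43149443],
       [-0.65047407, -0.57546375,  0.49570651],
       [-0.00699754,  0.65716317,  0.75371587]])}
{'time_s': 0.1, 'joint_positions': array([ 1.2640646 ,  0.46935473, -0.04859287,  1.53359403,  0.02409794,
        1.14099021, -0.08229924]), 'qvel': array([ 0.0012833 , -0.00158219, -0.0001384 , -0.00173876, -0.00122678,
        0.00054118,  0.00015026]), 'joint_efforts': array([ 2.23310531e-04, -5.11513603e+01, -4.71888715e-02, -2.38391036e+01,
        1.07871200e-02,  4.30367378e-03,  3.23489076e-05]), 'position': array([ 0.18501301, -0.64864218,  0.25536211]), 'orientation': array([-8.67219413e-04,  9.90364411e-01,  1.38483063e-01, -1.51932172e-04]), 'contact_force': array([ 0.33652493,  0.18303258, -0.15159811]), 'moment': array([ 0.01715533,  0.04226698, -0.0263724 ]), 'finger_force': 0.0, 'grip_width': 0.08522934302832337} 0.025
```

View pics/scene0.png

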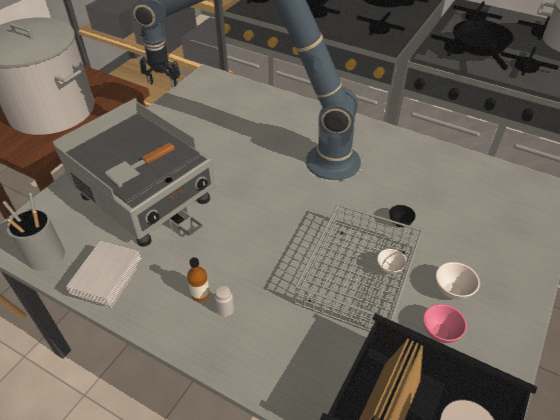

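View pics/side0.png

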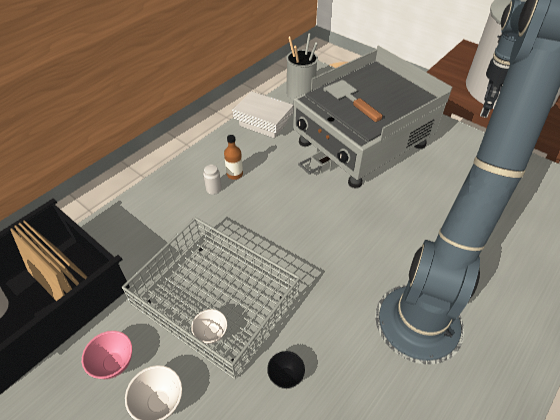

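The scene view shows the griddle knobs at about (153,217) and (203,183), with the tray and pull at (182,222). The basket is centred near (350,265), the small white dish at (391,261), the sauce bottle at (198,282) and the shaker at (224,300). Look-alikes for the dish are black (402,216), the larger white one (457,281) and pink (445,325). I choose the small white one inside the basket. The tray has only one candidate. Next is one close crop from both views.

Run:
```python
import cv2,numpy as np
a=cv2.imread("pics/scene0.png")[170:250,130:230];b=cv2.imread("pics/side0.png")[110:190,280:380]
f=lambda i:cv2.resize(i,None,fx=7,fy=7,interpolation=cv2.INTER_CUBIC)[:,:]
a=cv2.imread("pics/scene0.png")[175:250,130:230];b=cv2.imread("pics/side0.png")[110:185,280:380]
cv2.imwrite("pics/crop.png",np.hstack([cv2.resize(i,(400,300),interpolation=cv2.INTER_CUBIC) for i in(a,b)]))
a=cv2.imread("pics/scene0.png")[195:345,260:430];b=cv2.imread("pics/side0.png")[210:385,115:330]
cv2.imwrite("pics/crop2.png",np.vstack([cv2.resize(a,(340,300)),]) if 0 else np.hstack([cv2.resize(a,(400,353)),cv2.resize(b,(400,353))[:, :400]]))
```

```text
(no output)
```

View pics/crop.png

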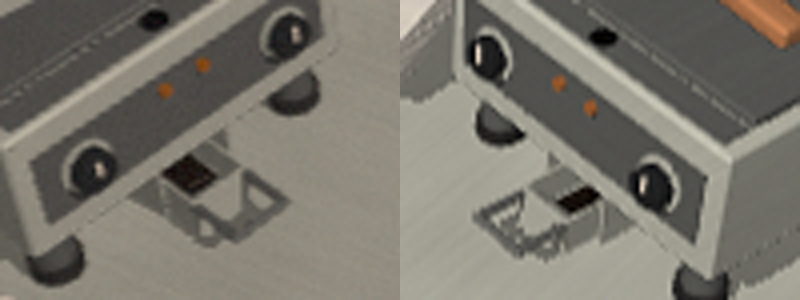

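View pics/crop2.png

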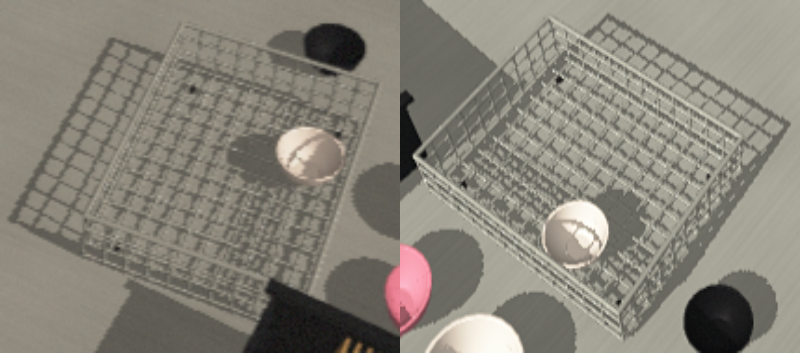

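Left crop: front knobs at scene px (153,217.5) and (202,184), with the tray's open front and its wire pull between them. Side knobs are at (302,124) and (343,157). The second crop shows the basket rim corners and the small white dish in the basket near its robot-far corner. Now computing the frames.

Run:
```python
from h import *
a,b=cam("scene"),cam("side")
def tri(p,q):
    A=[];B=[]
    for c,(u,v) in((a,p),(b,q)):
        d=c["A"]@np.array([(u-c["cx"])/c["fx"],-(v-c["cy"])/c["fy"],-1.]);d/=np.linalg.norm(d)
        M=np.eye(3)-np.outer(d,d);A.append(M);B.append(M@c["o"])
    return np.linalg.lstsq(np.vstack(A),np.hstack(B),rcond=None)[0]
L=tri((153.2,217.5),(302,124));Rr=tri((201.8,184),(343.2,157));print("knobs",L,Rr,np.linalg.norm(L-Rr))
m=(L+Rr)/2; y=(Rr-L)[:2]; y/=np.linalg.norm(y)
# front direction: outward, rotate
n=np.array([y[1],-y[0]]); print("y dir",y,"n",n)
print("scene rim",[ray(a,*p,.1)[:2].round(3) for p in((337.8,205.2),(420.6,231.1),(297.4,289.3))])
print("side rim",[ray(b,*p,.1)[:2].round(3) for p in((195.6,218.9),(297.7,276.9),(123,286.8),(236,377.6))])
print("dish",tri((391,261),(209,326)))
for k,p in dict(shaker=((224,313),(212,190)),sauce=((199,298),(234,176))).items(): print(k,ray(a,*p[0],0),ray(b,*p[1],0))
```

```text
knobs [ 0.66917682 -0.32837979  0.12514061] [ 0.46334457 -0.28453559  0.12297473] 0.21046121339282553
y dir [-0.97805744  0.2083354 ] n [0.2083354  0.97805744]
scene rim [array([0.306, 0.157]), array([0.28 , 0.436]), array([0.672, 0.2  ])]
side rim [array([0.654, 0.191]), array([0.3  , 0.153]), array([0.628, 0.471]), array([0.239, 0.451])]
dish [0.39946921 0.38985574 0.04981963]
shaker [0.7943706 0.0178368 0.       ] [0.77807056 0.01943226 0.        ]
sauce [ 0.78749426 -0.0793922   0.        ] [ 0.76774111 -0.07795888  0.        ]
```

Call:
{"fn": "step_arm", "kwargs": {
  "plan": [
    [0, 0, 0, -0.04, 0, 0, 0],
    [0, 0, 0, -0.04, 0, 0, 0],
    [0, 0, 0, -0.04, 0, 0, 0],
    [0, 0, 0, -0.03, 0, 0, 0],
    [0, 0.035, -0.021, 0, 0, 0, 0],
    [0, 0.035, -0.021, 0, 0, 0, 0],
    [0, 0.035, -0.021, 0, 0, 0, 0],
    [0, 0.035, -0.021, 0, 0, 0, 0],
    [0, 0.035, -0.021, 0, 0, 0, 0],
    [0, 0.035, -0.021, 0, 0, 0, 0],
    [0, 0.035, -0.021, 0, 0, 0, 0],
    [0, 0.035, -0.021, 0, 0, 0, 0]
  ]
}}

```text
time_s: 1.4
position: [0.4092, -0.4093, 0.4063]
orientation: [0.0, 0.99, 0.138, -0.0]
contact_force: [0.6, -0.1, -0.5]
grip_width: 0.0428
finger_force: 0.0
```

Call:
{"fn": "step_arm", "kwargs": {
  "plan": [
    [0, 0.035, -0.021, 0, 0, 0, 0],
    [0, 0.035, -0.021, 0, 0, 0, 0],
    [0, 0.035, -0.021, 0, 0, 0, 0],
    [0, 0.035, -0.021, 0, 0, 0, 0],
    [0, 0.035, -0.021, 0, 0, 0, 0],
    [0, 0.035, -0.021, 0, 0, 0, 0],
    [0, 0, 0, 0, 0, 0, 0.1],
    [0, 0, 0, 0, 0, 0, 0.1],
    [0, 0, 0, 0, 0, 0, 0.1],
    [0, 0, 0, 0, 0, 0, 0.1],
    [0, 0, 0, 0, 0, 0, 0.087],
    [0, 0, 0, 0, 0, 0, 0]
  ]
}}

```text
time_s: 2.6
position: [0.5756, -0.232, 0.4061]
orientation: [0.0, 0.995, -0.104, -0.0]
contact_force: [-0.1, 0.6, -1.1]
grip_width: 0.0428
finger_force: 0.0
```

Run:
```python
from h import *
c=cam("wrist");cv2.imwrite("pics/w1.png",c["img"]);print(c["o"],c["A"],c["fx"]);s=sensors.observe();print(s["position"],rot(s["orientation"]).round(3),s["joint_positions"],s["grip_width"])
```

```text
[ 0.6424908  -0.24606679  0.52430905] [[-2.07965280e-01  9.41365004e-01  2.65673432e-01]
 [-9.78136152e-01 -2.00239564e-01 -5.61585732e-02]
 [ 3.32616622e-04 -2.71543822e-01  9.62426019e-01]] 314.24354507599827
[ 0.57564186 -0.23194748  0.40612037] [[ 0.979 -0.206 -0.   ]
 [-0.206 -0.979 -0.   ]
 [-0.     0.    -1.   ]] [ 0.49493028  0.30532964 -0.24224988  1.44223138  0.07335612  1.40320734
 -1.52699364] 0.0426232858721185
```

View pics/w1.png

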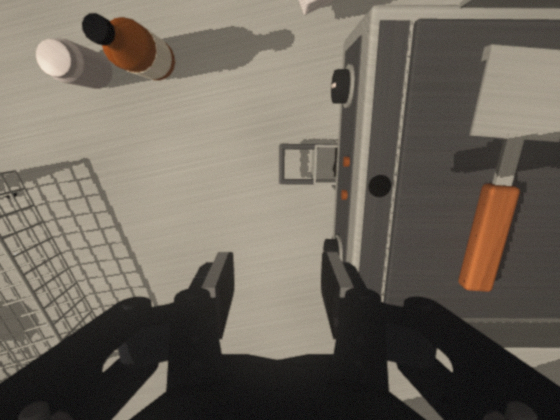

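The wrist view shows the pull cross bar at column 281 (rows 143–186), the tray front at column ~316, the knobs at (340,87) and (333,250), and sauce and shaker well away at the top left.

Run:
```python
from h import *
c=cam("wrist")
for n,p in dict(bar1=(281,145,.033),bar2=(281,184,.033),tf1=(314,147,.04),tf2=(314,183,.04),k1=(333,87,.128),k2=(325,250,.128)).items(): print(n,ray(c,*p))
g=cv2.cvtColor(c["img"],cv2.COLOR_BGR2GRAY); print(g[155,268:325:1]); print(g[170,268:325]); print(g[135:195,282]);
e=cv2.resize(c["img"][125:205,265:350],None,fx=6,fy=6,interpolation=cv2.INTER_CUBIC);cv2.imwrite("pics/w1c.png",e)
```

```text
bar1 [ 0.61042352 -0.24536087  0.033     ]
bar2 [ 0.5511339  -0.23306122  0.033     ]
tf1 [ 0.5976725  -0.29362002  0.04      ]
tf2 [ 0.54335294 -0.28395668  0.04      ]
k1 [ 0.66954888 -0.31902296  0.128     ]
k2 [ 0.46764636 -0.27552814  0.128     ]
[160 158 160 159 161 158 156 158 161 153 139 112  97  92  79  75  97 130
 153 157 159 157 156 157 158 156 153 157 160 156 155 157 138 112 105 101
 104 103 104 115 134 157 157 149 139 138 146 155 144 121 111 106 106 105
 109 106 108]
[162 163 165 165 162 162 163 164 162 158 138 113  97  87  73  77 115 149
 161 162 159 161 161 162 163 160 164 165 159 160 159 144 116 106 106 102
 107 103 109 118 140 152 150 138 135 138 145 144 132 111 107 109 108 103
 106 107 109]
[156 156 154 157 162 163 159 154 132  90  82  87  84  83  80  79  77  79
  79  81  79  76  78  81  76  78  79  76  77  77  73  77  79  76  80  73
  75  75  77  76  75  78  72  72  74  83  81  85  93 120 152 162 163 164
 166 160 158 161 161 161]
```

View pics/w1c.png

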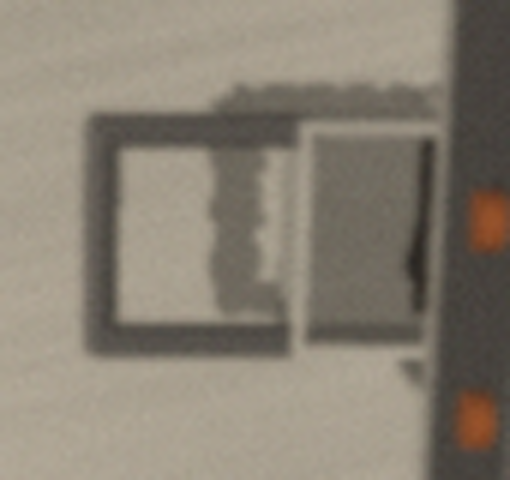

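Call:
{"fn": "step_arm", "kwargs": {
  "plan": [
    [0, 0.0067, 0.0076, 0.02, 0, 0, 0],
    [0, 0, 0, 0.045, 0, 0, 0],
    [0, 0, 0, 0.045, 0, 0, 0],
    [0, 0, 0, 0.045, 0, 0, 0],
    [0, 0, 0, 0.045, 0, 0, 0],
    [0, 0, 0, 0.045, 0, 0, 0],
    [0, 0, 0, 0.04, 0, 0, 0],
    [0, 0, 0, 0.03, 0, 0, 0],
    [0, 0, 0, 0.02, 0, 0, 0],
    [0, 0, 0, 0.015, 0, 0, 0],
    [0, 0, 0, 0.012, 0, 0, 0],
    [0, 0, 0, 0, 0, 0, 0]
  ]
}}

```text
time_s: 3.9
position: [0.5801, -0.2406, 0.0431]
orientation: [-0.0, 0.995, -0.104, -0.001]
contact_force: [-0.8, -0.3, -0.2]
grip_width: 0.0427
finger_force: 0.0
```

Call:
{"fn": "step_arm", "kwargs": {
  "plan": [
    [-0.4, 0, 0, 0, 0, 0, 0],
    [-0.6, 0, 0, 0, 0, 0, 0],
    [-1, 0, 0, 0, 0, 0, 0],
    [-1, 0, 0, 0, 0, 0, 0],
    [-1, 0, 0, 0, 0, 0, 0]
  ]
}}

```text
time_s: 4.4
position: [0.5816, -0.241, 0.0457]
orientation: [0.0, 0.995, -0.104, 0.001]
contact_force: [0.4, 1.0, 5.6]
grip_width: 0.007
finger_force: 58.9
```

Call:
{"fn": "step_arm", "kwargs": {
  "plan": [
    [-1, 0, -0.006, 0, 0, 0, 0],
    [-1, 0, -0.014, 0, 0, 0, 0],
    [-1, 0, -0.018, 0, 0, 0, 0],
    [-1, 0, -0.018, 0, 0, 0, 0],
    [-1, 0, -0.018, 0, 0, 0, 0],
    [-1, 0, -0.018, 0, 0, 0, 0],
    [-1, 0, -0.018, 0, 0, 0, 0],
    [-1, 0, -0.018, 0, 0, 0, 0],
    [-1, 0, -0.018, 0, 0, 0, 0],
    [-1, 0, -0.018, 0, 0, 0, 0],
    [-1, 0, -0.018, 0, 0, 0, 0],
    [-1, 0, -0.012, 0, 0, 0, 0]
  ]
}}

```text
time_s: 5.6
position: [0.621, -0.0493, 0.0445]
orientation: [0.0, 0.995, -0.104, -0.0]
contact_force: [-1.0, -5.5, 6.3]
grip_width: 0.0065
finger_force: 59.0
```

Call:
{"fn": "step_arm", "kwargs": {
  "plan": [
    [-1, 0, -0.006, 0, 0, 0, 0],
    [-1, 0, 0, 0, 0, 0, 0],
    [-0.6, 0, 0, 0, 0, 0, 0],
    [-0.3, 0, 0, 0, 0, 0, 0],
    [0, 0, 0, 0, 0, 0, 0],
    [0, 0, 0, 0, 0, 0, 0]
  ]
}}

```text
time_s: 6.2
position: [0.6219, -0.0445, 0.0439]
orientation: [-0.0, 0.995, -0.104, -0.0]
contact_force: [-0.4, 0.5, 0.3]
grip_width: 0.0429
finger_force: 0.0
```

Call:
{"fn": "step_arm", "kwargs": {
  "plan": [
    [0, 0, 0, -0.02, 0, 0, 0],
    [0, 0, 0, -0.04, 0, 0, 0],
    [0, 0, 0, -0.04, 0, 0, 0],
    [0, 0, 0.03, -0.04, 0, 0, 0],
    [0.5, 0, 0.04, -0.03, 0, 0, 0],
    [1, 0, 0.04, -0.03, 0, 0, 0],
    [1, 0, 0.04, -0.03, 0, 0, 0],
    [1, 0, 0, 0, 0, 0, -0.14],
    [1, 0, 0, 0, 0, 0, -0.14],
    [1, 0, 0, 0, 0, 0, -0.14],
    [1, 0, 0, 0, 0, 0, -0.14],
    [1, 0, 0, 0, 0, 0, -0.14]
  ]
}}

```text
time_s: 7.4
position: [0.5909, -0.1917, 0.274]
orientation: [-0.0, 0.969, 0.246, -0.0]
contact_force: [-0.2, -1.0, -0.3]
grip_width: 0.0849
finger_force: 0.0
```

Call:
{"fn": "step_arm", "kwargs": {
  "plan": [
    [1, 0, 0, 0, 0, 0, -0.14],
    [1, 0, 0, 0, 0, 0, -0.14],
    [1, 0, 0, 0, 0, 0, -0.14],
    [1, 0, 0, 0, 0, 0, -0.14],
    [1, 0, 0, 0, 0, 0, -0.14],
    [1, 0, 0, 0, 0, 0, -0.14],
    [1, 0, 0, 0, 0, 0, -0.031],
    [1, 0, 0, 0, 0, 0, 0]
  ]
}}

```text
time_s: 8.2
position: [0.5909, -0.1919, 0.2741]
orientation: [-0.0, 0.778, 0.629, 0.0]
contact_force: [0.8, -0.1, 0.2]
grip_width: 0.0853
finger_force: 0.0
```

Run:
```python
from h import *
c=cam("wrist");cv2.imwrite("pics/w2.png",c["img"]);print(c["o"],c["A"]);s=sensors.observe();print(s["position"],rot(s["orientation"]).round(3),s["joint_positions"],s["grip_width"])
np.save("w2.npy",dict(o=c["o"],A=c["A"]),allow_pickle=True)
```

```text
[ 0.6050979  -0.12486844  0.3923539 ] [[ 9.77696479e-01  2.01952673e-01  5.76603174e-02]
 [-2.10020815e-01  9.41325304e-01  2.64192976e-01]
 [-9.22638141e-04 -2.70410410e-01  9.62744701e-01]]
[ 0.59095989 -0.19197497  0.27415441] [[ 0.21   0.978 -0.   ]
 [ 0.978 -0.21   0.   ]
 [ 0.    -0.    -1.   ]] [ 0.62027574  0.41445155 -0.50970817  1.62452227  0.21589862  1.15937144
 -0.1516036 ] 0.08542159312144648
```

View pics/w2.png

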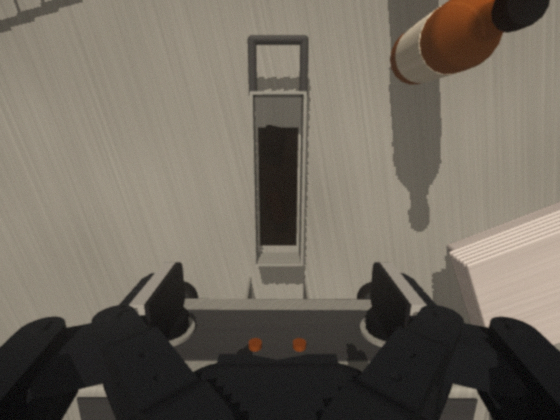

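The wrist view shows the tray drawn out: pull bar at row 39 (columns 249–307), front rim at row 93 (columns 252–307), back end near row 252, griddle front below. The crusts lie inside the shaded tray.

Run:
```python
from h import *
c=cam("wrist")
P=lambda *p:ray(c,*p)[:2]
b=P(278,39.5,.033);f=P(279.5,93,.04);k=P(280.5,253,.04)
print("bar",b,"front",f,"back",k,np.linalg.norm(f-k),np.linalg.norm(P(252,93,.04)-P(307,93,.04)))
d=(b-k)/np.linalg.norm(b-k);s=sensors.observe();r=rot(s["orientation"])
for t in(b-.15*d,(f+k)/2):print("centre",t,"tool shift",r[:,:2].T@np.r_[t-s["position"][:2],0])
print("pull dir in tool",r[:2,:2].T@d)
cv2.imwrite("pics/w2c.png",cv2.resize(c["img"][25:300,220:340],None,fx=2.1,fy=2.1))
```

```text
bar [ 0.62329005 -0.04324821] front [ 0.6138593  -0.09471746] back [ 0.5772117  -0.27256821] 0.181587266012424 0.05789819969910208
centre [ 0.59374047 -0.19030882] tool shift [0.00217493 0.00235884]
centre [ 0.5955355  -0.18364284] tool shift [0.00906904 0.0027177 ]
pull dir in tool [ 0.99991882 -0.01274175]
```

View pics/w2c.png

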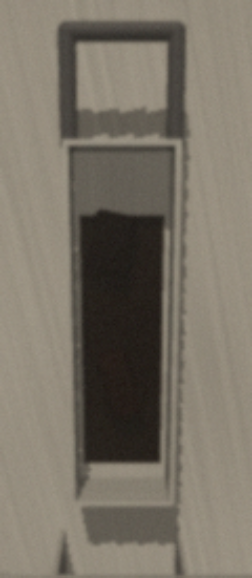

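Call:
{"fn": "step_arm", "kwargs": {
  "plan": [
    [1, 0.002, 0.0024, 0.02, 0, 0, 0],
    [1, 0, 0, 0.045, 0, 0, 0],
    [1, 0, 0, 0.045, 0, 0, 0],
    [1, 0, 0, 0.045, 0, 0, 0],
    [1, 0, 0, 0.035, 0, 0, 0],
    [1, 0, 0, 0.025, 0, 0, 0],
    [1, 0, 0, 0.015, 0, 0, 0],
    [1, 0, 0, 0.013, 0, 0, 0],
    [1, 0, 0, 0, 0, 0, 0]
  ]
}}

```text
time_s: 9.2
position: [0.5933, -0.1904, 0.0303]
orientation: [-0.001, 0.777, 0.629, -0.001]
contact_force: [-0.2, -0.3, -0.4]
grip_width: 0.0854
finger_force: 0.0
```

Call:
{"fn": "step_arm", "kwargs": {
  "plan": [
    [0.7, 0, 0, 0, 0, 0, 0],
    [0.5, 0, 0, 0, 0, 0, 0],
    [0.3, 0, 0, 0, 0, 0, 0],
    [-0.2, 0, 0, 0, 0, 0, 0],
    [-1, 0, 0, 0, 0, 0, 0],
    [-1, 0, 0, 0, 0, 0, 0]
  ]
}}

```text
time_s: 9.8
position: [0.5944, -0.1906, 0.0329]
orientation: [0.001, 0.777, 0.629, 0.0]
contact_force: [-1.1, 1.1, 6.2]
grip_width: 0.0589
finger_force: 66.8
```

Call:
{"fn": "step_arm", "kwargs": {
  "plan": [
    [-1, 0, 0, -0.005, 0, 0, 0],
    [-1, 0, 0, -0.01, 0, 0, 0],
    [-1, 0, 0, -0.015, 0, 0, 0],
    [-1, 0, 0, -0.02, 0, 0, 0],
    [-1, 0, 0, -0.02, 0, 0, 0],
    [-1, 0, 0, -0.02, 0, 0, 0],
    [-1, 0, 0, -0.02, 0, 0, 0],
    [-1, 0, 0, -0.02, 0, 0, 0],
    [-1, 0, 0, -0.02, 0, 0, 0],
    [-1, 0, 0, -0.015, 0, 0, 0],
    [-1, 0, 0, -0.005, 0, 0, 0],
    [-1, 0, 0, 0, 0, 0, 0]
  ]
}}

```text
time_s: 11.0
position: [0.5941, -0.1905, 0.2022]
orientation: [0.001, 0.777, 0.629, 0.0]
contact_force: [0.2, -0.6, -4.6]
grip_width: 0.0592
finger_force: 65.6
```

Run:
```python
from h import *
a=cam("scene");b=cam("side")
print(sensors.observe()["moment"],sensors.observe()["joint_positions"])
i=a["img"][120:320,160:430];j=b["img"][120:390,110:480]
cv2.imwrite("pics/c3.png",np.hstack([cv2.resize(i,(400,296)),cv2.resize(j,(400,292))[:292] if 0 else cv2.resize(j,(400,296))]))
```

```text
[-0.06005307 -0.00621351 -0.02567037] [ 0.6023529   0.48443143 -0.49432711  1.70076342  0.26157261  1.02420902
 -0.19036008]
```

View pics/c3.png

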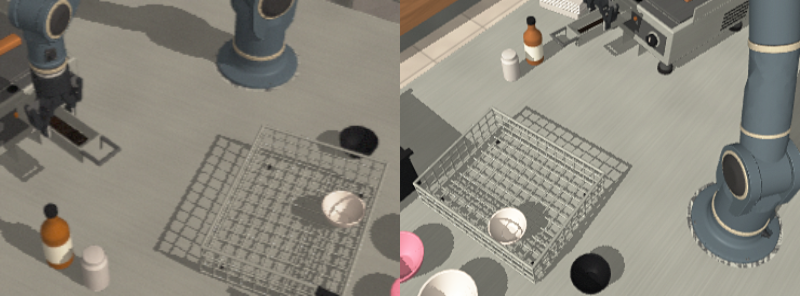

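The tray hangs level in the side grasp with the pull pointing to the basket, and the bystanders haven't moved. Next I carry it over.

Call:
{"fn": "step_arm", "kwargs": {
  "plan": [
    [-1, 0.007, -0.004, 0, 0, 0, 0],
    [-1, 0.014, -0.0076, 0, 0, 0, 0],
    [-1, 0.02, -0.0109, 0, 0, 0, 0],
    [-1, 0.024, -0.013, 0, 0, 0, 0],
    [-1, 0.024, -0.013, 0, 0, 0, 0],
    [-1, 0.024, -0.013, 0, 0, 0, 0],
    [-1, 0.024, -0.013, 0, 0, 0, 0],
    [-1, 0.024, -0.013, 0, 0, 0, 0],
    [-1, 0.024, -0.013, 0, 0, 0, 0],
    [-1, 0.024, -0.013, 0, 0, 0, 0],
    [-1, 0.024, -0.013, 0, 0, 0, 0],
    [-1, 0.024, -0.013, 0, 0, 0, 0]
  ]
}}

```text
time_s: 12.3
position: [0.509, 0.0923, 0.2011]
orientation: [-0.0, 0.776, 0.63, -0.0]
contact_force: [-0.3, 1.1, -4.1]
grip_width: 0.059
finger_force: 65.6
```

Call:
{"fn": "step_arm", "kwargs": {
  "plan": [
    [-1, 0.024, -0.013, 0, 0, 0, 0],
    [-1, 0.024, -0.013, 0, 0, 0, 0],
    [-1, 0.024, -0.013, 0, 0, 0, 0],
    [-1, 0.024, -0.013, 0, 0, 0, 0],
    [-1, 0.024, -0.013, 0, 0, 0, 0],
    [-1, 0.02, -0.0109, 0, 0, 0, 0.02],
    [-1, 0.014, -0.0076, 0, 0, 0, 0.05],
    [-1, 0.007, -0.004, 0, 0, 0, 0.08],
    [-1, 0, 0, 0, 0, 0, 0.1],
    [-1, 0, 0, 0, 0, 0, 0.1],
    [-1, 0, 0, 0, 0, 0, 0.1],
    [-1, 0, 0, 0, 0, 0, 0.1]
  ]
}}

```text
time_s: 13.5
position: [0.4575, 0.2667, 0.2009]
orientation: [-0.0, 0.919, 0.394, -0.001]
contact_force: [-0.2, 0.5, -3.5]
grip_width: 0.0588
finger_force: 65.6
```

Call:
{"fn": "step_arm", "kwargs": {
  "plan": [
    [-1, 0, 0, 0, 0, 0, 0.1],
    [-1, 0, 0, 0, 0, 0, 0.1],
    [-1, 0, 0, 0, 0, 0, 0.1],
    [-1, 0, 0, 0, 0, 0, 0.1],
    [-1, 0, 0, 0, 0, 0, 0.1],
    [-1, 0, 0, 0, 0, 0, 0.1],
    [-1, 0, 0, 0, 0, 0, 0.06],
    [-1, 0, 0, 0, 0, 0, 0.03],
    [-1, 0, 0, 0, 0, 0, 0]
  ]
}}

```text
time_s: 14.4
position: [0.4582, 0.2664, 0.2011]
orientation: [0.0, 0.998, 0.062, -0.0]
contact_force: [-0.0, -0.0, -4.1]
grip_width: 0.0589
finger_force: 65.6
```

Run:
```python
from h import *
c=cam("wrist");cv2.imwrite("pics/w4.png",c["img"]);s=sensors.observe();print(s["position"],rot(s["orientation"]).round(3),s["joint_positions"],s["finger_force"])
```

```text
[0.45848517 0.26626959 0.2011298 ] [[ 0.992  0.124 -0.001]
 [ 0.124 -0.992 -0.   ]
 [-0.001  0.    -1.   ]] [-0.27546334  0.32296048 -0.40381121  1.9192359   0.15587041  0.93018675
 -2.20110481] 65.60085654258728
```

View pics/w4.png

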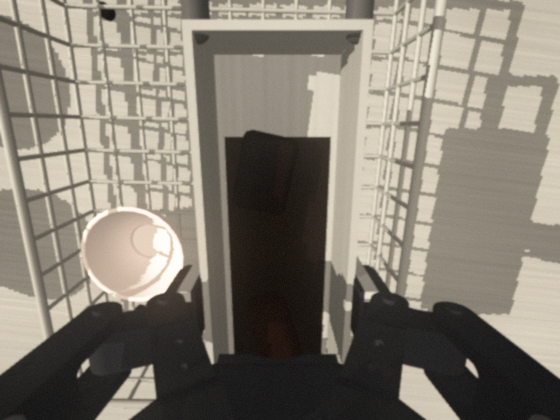

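The wrist view shows the tray over the basket with a crust at (267,170). The basket rims run through (10,160) on the left and (427,120) on the right. The dish rim spans columns 80–183 on the left, with its centre near (131,252).

Run:
```python
from h import *
c=cam("wrist");s=sensors.observe();r=rot(s["orientation"])
T=lambda u,v,z:(r.T@(ray(c,u,v,z)-s["position"]))[:2].round(4)
for n,p in dict(L1=(3,100,.1),L2=(38,300,.1),R1=(438,40,.1),R2=(408,280,.1),dish=(131,252,.059),dishR=(183,262,.059)).items():print(n,T(*p),ray(c,*p).round(3))
```

```text
L1 [ 0.0831 -0.181 ] [0.519 0.456 0.1  ]
L2 [-0.0655 -0.1886] [0.37  0.445 0.1  ]
R1 [0.1187 0.1007] [0.589 0.181 0.1  ]
R2 [-0.0481  0.1007] [0.423 0.16  0.1  ]
dish [-0.0422 -0.1308] [0.401 0.391 0.059]
dishR [-0.0519 -0.0852] [0.397 0.344 0.059]
```

Call:
{"fn": "step_arm", "kwargs": {
  "plan": [
    [-1, 0, 0.004, 0, 0, 0, 0],
    [-1, 0, 0.004, 0.006, 0, 0, 0],
    [-1, 0, 0, 0.015, 0, 0, 0],
    [-1, 0, 0, 0.02, 0, 0, 0],
    [-1, 0, 0, 0.02, 0, 0, 0],
    [-1, 0, 0, 0.02, 0, 0, 0],
    [-1, 0, 0, 0.02, 0, 0, 0],
    [-1, 0, 0, 0.015, 0, 0, 0],
    [-1, 0, 0, 0.012, 0, 0, 0],
    [-1, 0, 0, 0.008, 0, 0, 0],
    [-1, 0, 0, 0.006, 0, 0, 0],
    [-1, 0, 0, 0.004, 0, 0, 0]
  ]
}}

```text
time_s: 15.7
position: [0.4606, 0.2579, 0.0551]
orientation: [-0.0, 0.998, 0.061, 0.0]
contact_force: [-0.1, -0.2, -3.8]
grip_width: 0.0592
finger_force: 65.6
```

Call:
{"fn": "step_arm", "kwargs": {
  "plan": [
    [-1, 0, 0, 0.003, 0, 0, 0],
    [-1, 0, 0, 0.002, 0, 0, 0],
    [-1, 0, 0, 0, 0, 0, 0]
  ]
}}

```text
time_s: 16.0
position: [0.4604, 0.2578, 0.0504]
orientation: [0.0, 0.998, 0.061, 0.0]
contact_force: [-0.2, 0.1, -3.9]
grip_width: 0.0589
finger_force: 65.6
```

Call:
{"fn": "step_arm", "kwargs": {
  "plan": [
    [-1, 0, 0, 0.002, 0, 0, 0],
    [-1, 0, 0, 0.001, 0, 0, 0],
    [-1, 0, 0, 0, 0, 0, 0]
  ]
}}

```text
time_s: 16.3
position: [0.4603, 0.2578, 0.0472]
orientation: [0.0, 0.998, 0.061, 0.0]
contact_force: [0.2, -0.5, -3.7]
grip_width: 0.059
finger_force: 65.6
```

Call:
{"fn": "step_arm", "kwargs": {
  "plan": [
    [-1, 0, 0, 0.001, 0, 0, 0],
    [-1, 0, 0, 0, 0, 0, 0]
  ]
}}

```text
time_s: 16.5
position: [0.4604, 0.2579, 0.0469]
orientation: [0.0, 0.998, 0.061, 0.0]
contact_force: [-1.3, -2.0, 2.6]
grip_width: 0.0592
finger_force: 66.2
```

Call:
{"fn": "step_arm", "kwargs": {
  "plan": [
    [0.45, 0, 0, 0, 0, 0, 0],
    [0.6, 0, 0, 0, 0, 0, 0],
    [0.8, 0, 0, 0, 0, 0, 0],
    [0.9, 0, 0, 0, 0, 0, 0],
    [0.9, 0, 0, 0, 0, 0, 0]
  ]
}}

```text
time_s: 17.0
position: [0.4605, 0.2579, 0.0463]
orientation: [-0.0, 0.998, 0.061, 0.0]
contact_force: [0.9, 0.5, -0.0]
grip_width: 0.0814
finger_force: 0.0
```

Call:
{"fn": "step_arm", "kwargs": {
  "plan": [
    [0.9, 0, 0, -0.005, 0, 0, 0],
    [0.9, 0, 0, -0.015, 0, 0, 0],
    [0.9, 0, 0, -0.025, 0, 0, 0],
    [0.9, 0, 0, -0.03, 0, 0, 0],
    [0.9, 0, 0, -0.04, 0, 0, 0],
    [0.9, 0, 0, -0.04, 0, 0, 0],
    [0.9, 0, 0, -0.04, 0, 0, 0],
    [0.9, 0, 0, -0.04, 0, 0, 0],
    [0.9, 0, 0, 0, 0, 0, 0],
    [0.9, 0, 0, 0, 0, 0, 0]
  ]
}}

```text
time_s: 18.0
position: [0.4605, 0.2579, 0.2824]
orientation: [-0.0, 0.998, 0.061, 0.001]
contact_force: [1.2, 0.3, -0.2]
grip_width: 0.0818
finger_force: 0.0
```

Run:
```python
from h import *
c=cam("wrist");b=cam("side");cv2.imwrite("pics/w5.png",np.hstack([cv2.resize(c["img"],(400,300)),cv2.resize(b["img"][120:390,100:460],(400,300))]))
```

```text
(no output)
```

View pics/w5.png

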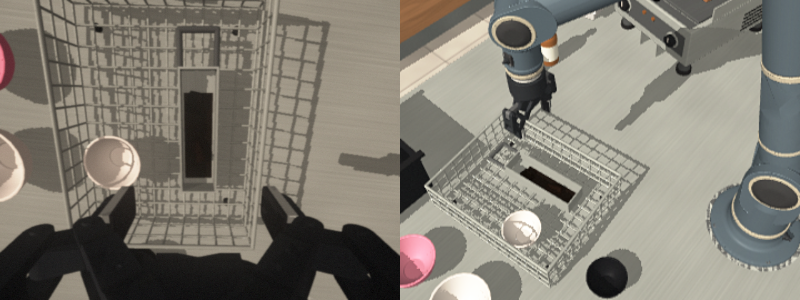

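The picture shows the tray flat on the basket floor (wrist view about (198,128)). It is clear of the upright dish at (112,160), and the gripper is free above it. Handing in.

Run:
```python
from plant import sensors, ticket
s=sensors.observe();print(s["time_s"],s["position"],s["finger_force"]);print(ticket.sign_off())
```

```text
18.1 [0.45965287 0.25723955 0.28022737] 0.0
the job is handed in; nothing more can be done
None
```

I drew the tray out, carried it level by its long sides and released it on the basket floor beside the dish, then handed the job in at 18.1 s; the sign-off returned no verdict, and the last pictures show the tray flat and the dish upright, though the crusts could not be made out in the shaded tray and the shaker and scraper were not checked again.

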